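# Load an inverter into the test drawer and push it home

## Task

Load the finished inverter into the empty bay of the open test drawer: lay it flat on the bay floor between the yellow guide rails, terminals towards the contact block at the back, and set it down gently rather than dropping it. Then push the drawer steadily home, without slamming it, until it clicks past its detent and stays fully shut. Leave the other things on the bench where they are.

Things in the scene. Friction and masses are not known exactly. Their poses are not given: they have to be found in the camera images.
- inverter: Finished inverter, ribbed aluminium case, 120 long (x, with terminals) x 55 wide (y) x 42 mm high, about 0.4 kg, flat on the bench left or right of the drawer. Origin: centre of its underside. Its +x end has the terminals (a red and a black stud, 14 mm thick, 10 mm long) and a red band across the top; the -x end is a plain black plate. Grip it across the 55 mm width.
- terminals (a point): The outer end of the inverter's terminals: 60 mm along the inverter's +x from its origin, 20 mm above its underside.
- drawer (a joint): How far the drawer is open, m: 0 = fully shut, 0.2 = end of travel; starts 0.165 to 0.195 open. It shuts along +x of bay with about 1.5 N of friction. A sprung detent resists with about 7 N from 16 to 8 mm before shut, then pulls the drawer home and holds it.
- drawer_front (a point): Middle of the outer face (towards the robot) of the drawer's blue front panel, 60 mm above the bench; +x points into the cabinet. The panel is 236 mm wide, 12 mm thick, 7 to 83 mm above the bench; an aluminium lip pull 100 mm wide sticks out 14 mm at 11 to 17 mm above the bench. Push the panel anywhere.
- bay (a point): Centre of the empty bay on the drawer's floor, 20 mm above the bench, 82 mm behind the front's outer face, 35 mm to the left (+y) of its middle. x points to the drawer's back, z up. Bay: 140 mm long between front panel and contact block; two yellow rails 8 mm high, 115 mm long, leave 70 mm between them in y. Drawer side 65 mm away on +y, 25 mm above the floor.
- contacts (a point): Front face of the black contact block (90 mm wide, 27 mm high) with two brass contacts at the back of the bay: 70 mm along +x from bay, 14 mm above the drawer's floor. On the bay's right (-y) lies a finned aluminium load bank, 32 mm above the floor, beginning 73 mm from the bay's centre.
- cabinet: The fixed grey test cabinet that the drawer slides into: 280 deep (x) x 240 wide (y) x 95 mm high, flat top with vent slots and three lamps. Origin: centre of its underside; the front edge is 140 mm towards -x, and the drawer's front panel lies just outside it when shut.
- bare_board: Bystander: an unfinished unit, green circuit board with parts on a black base, 130 x 65 x 45 mm. Origin: centre of its underside. Leave alone.
- screw_tray: Bystander: open white tray with screws, 150 x 100 x 32 mm. Origin: centre of its underside. Leave alone.
- flux_bottle: Bystander: white bottle with a yellow label and red cap, 56 mm in diameter, 130 mm high. Origin: centre of its underside. Leave alone.
There are look-alikes about, which are no part of the job. Leave any orange or pink look-alike of the inverter alone.

How it is judged:
By the outcome, as a careful person would: the job done as asked, in the order asked, and still so for the second after the job is handed in, with the robot touching nothing.
It also fails if it takes over 58 s, if anything falls off the work surface, if the arm or the gripper's body presses on something with over 40 N, if the wrist force passes 120 N, or if a joint passes its speed limit or range.

## Robot

A 7-joint arm with a two-finger parallel gripper is mounted at the origin on the work surface. World frame = base frame: x ahead of the robot, y to its left, z up, the work surface at z = 0. Lengths are in m, angles in rad, forces in N, time in s.
With the tool pointing down it reaches from about 0.425 to 0.875 m from the base axis. Payload 4.7 kg.
Tool frame: the origin (TCP) lies on the centre line of the jaws, within the pads' length; the fingertips stand 14 mm ahead of it and the grasp point (between the pads) lies 5 mm behind it; z points along the fingers, y is the line along which they close (so a half turn about z gives the same grasp; the last joint's range is limited). The gripper opens to 87 mm and grips with 3 to 60 N. Pads are 19 mm wide; open, the fingers measure 117 mm over their backs; the gripper's body (75 mm by 190 mm) begins 51 mm behind the grasp point.
Start: joints at [-1.154, 0.321, -0.07, 1.45, 0.023, 1.371, -0.057], TCP at [0.255, 0.598, 0.237] pointing down, gripper open.
Joint ranges: [-2.86, 2.86], [-0.3, 2.09], [-1.38, 1.24], [0.06, 2.45], [-1.56, 4.7], [0.09, 2.05], [-2.69, 2.69]. Speed limits (rad/s): [2.57, 2.57, 3.14, 3.14, 3.14, 3.14, 3.14].

## Interface

Orientations are given as a rotation vector (axis times angle).
In Python, from bench import ctrl gives the robot as it stands.
- The arm moves only by the tool send_rows, never from a script. Its argument "steps" is a list of rows, each an object of numbers: "tx", "ty", "tz": the shift along the tool's x, y, z in units of 60 mm (1.0 is 60 mm); "turn": the turn about the tool's z in units of 8 degrees (1.0 is 8 degrees); "grip": the opening, from 0 (shut) to 1 (fully open). A call has 1 to 12 rows; each row shifts and turns the commanded pose from where the row before left it, along the tool's axes as they then stand; what a row does not reach is not made up. A row lasts 1/8 s, in which the tool goes at most 62.5 mm and 10.7 degrees, less where a joint would pass 70% of its speed; a pose out of reach is approached as far as the arm can. A call is refused whole if a number of a shift passes 1 or a number of a turn 1, either way. A call with a gripper value outside its range is refused whole. The fingers move at their own pace and stop on an object; "newtons" is the grip in N (left out, the last holds). Time passes only in rows, so rows that do not move let the fingers close. It gives the time, the measured TCP pose, the force, the opening and the grip force at its end, in the units of the state.
- ctrl.get_state(): the state, without advancing time (a new reading comes with each control period).
- ctrl.get_image(name): name is "scene" or "top" or "wrist"; returns a dict with "pixels" (400x640x3 uint8, red, green, blue), "K" (3x3 intrinsics, pixels), "cam_to_world" (4x4, takes a point from camera to world coordinates); the wrist camera has in their place "T_tool_cam" (4x4, takes a point from camera to tool coordinates, whose origin is the TCP and whose axes are the flange's). Camera axes: x right, y down, z forward; pixel columns grow to the right and rows downward; lengths in m; the calibration is good to about 2 mm. A picture is of the moment at which its call begins: read the wrist's pose just before it. There is no depth.
- ctrl.close_job(): hands the job in; it is judged then, once.
The state is a dict: "time": time; "joint_positions": joint angles; "qd": joint speeds; "joint_torque": joint torques, N m; "position": TCP position; "tool_rot": TCP orientation; "ft_force": force on the tool from outside, world axes, zero at the start; "torque": the same for the moment, N m; "grip_width": opening from 0.0 (shut) to 1.0 (fully open); "grip_force": force on a finger pad.
Only numpy, scipy, OpenCV 4.12 (cv2) and the standard library are available. Lean on these libraries where they do the work, as an engineer would, in place of code of your own. Each camera call takes 0.05 s, during which the arm holds its last target. There are 200 camera calls.

## Working session

There is one attempt and no reset: what is moved stays moved. The work goes in short steps, Python scripts to look and compute and a tool call to move; the robot and the scene stay as the last step left them, time stands still between calls to the robot, and variables do not carry over. Pictures are saved under pics/ and viewed, at most 10 in all, crops included, and the job is handed in when it is done.

Besides the shell and the picture viewer there is one more tool, called after ">>>" as name(argument=value, ...), one argument or row to a line, values as JSON. send_rows: Moves the arm, as the interface text tells. Its arguments: {"type":"object","properties":{"steps":{"type":"array"},"newtons":{"type":"number"}},"required":["steps"]}

```bash
mkdir -p pics; ls; cat > h.py <<'E'
import numpy as np,cv2
from scipy.spatial.transform import Rotation as R
from bench import ctrl
def ray(im,u,v,z):
    K=np.array(im["K"]);T=np.array(im["cam_to_world"])
    d=T[:3,:3]@np.linalg.solve(K,[u,v,1.]);o=T[:3,3]
    return o+d*(z-o[2])/d[2]
def proj(im,p):
    T=np.linalg.inv(np.array(im["cam_to_world"]));c=T[:3,:3]@np.array(p)+T[:3,3]
    q=np.array(im["K"])@c;return q[:2]/q[2]
def wrist():
    s=ctrl.get_state();im=ctrl.get_image("wrist")
    T=np.eye(4);T[:3,:3]=R.from_rotvec(s["tool_rot"]).as_matrix();T[:3,3]=s["position"]
    im["cam_to_world"]=T@np.array(im["T_tool_cam"]);return im
def save(im,n,crop=None,k=1):
    p=np.array(im["pixels"])[:,:,::-1]
    if crop: p=p[crop[1]:crop[3],crop[0]:crop[2]]
    cv2.imwrite("pics/"+n,cv2.resize(p,None,fx=k,fy=k,interpolation=cv2.INTER_CUBIC))
E
python3 - <<'E'
from h import *
import pickle
t=ctrl.get_image("top");s=ctrl.get_image("scene");pickle.dump((t,s),open("i.pkl","wb"))
save(t,"top.png");save(s,"scene.png")
st=ctrl.get_state();print(st);print(R.from_rotvec(st["tool_rot"]).as_matrix().round(3))
print(np.array(t["cam_to_world"]).round(3),t["K"])
E
```

```text
pics
{'time': 0.1, 'joint_positions': array([-1.15390109,  0.32175971, -0.07009491,  1.45154992,  0.02262807,
        1.37080627, -0.05689151]), 'qd': array([-0.00110033, -0.00166659,  0.00073883, -0.00337109, -0.00056519,
        0.00176246,  0.00174717]), 'joint_torque': array([-4.02119813e-04, -4.92569411e+01, -4.05761227e-01, -3.13396525e+01,
       -6.40778197e-02,  3.95834225e-02,  7.65968434e-05]), 'position': array([0.25465577, 0.59752485, 0.23556547]), 'tool_rot': array([-6.28314910e-01, -3.07788312e+00,  2.70284184e-03]), 'ft_force': array([ 0.19158013, -0.10564365, -0.06008538]), 'torque': array([-0.04043141,  0.00890391,  0.02892693]), 'grip_force': 0.0, 'grip_width': 1.0003344907961977}
[[-0.92   0.392 -0.001]
 [ 0.392  0.92  -0.002]
 [-0.    -0.002 -1.   ]]
[[-0.025 -0.998  0.056  0.534]
 [-1.     0.025  0.004  0.055]
 [-0.006 -0.056 -0.998  1.246]
 [ 0.     0.     0.     1.   ]] [[430.8369586    0.         312.24980928]
 [  0.         430.8369586  203.12916531]
 [  0.           0.           1.        ]]
```

View pics/top.png

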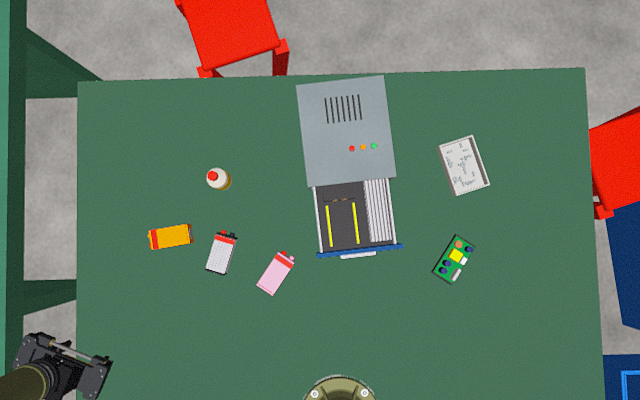

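View pics/scene.png

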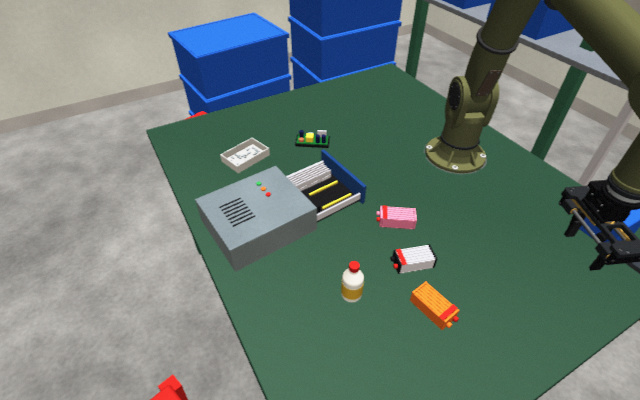

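The candidates in the top view are an orange case (170,237), a grey ribbed case (222,252) with a red band at its upper end, and a pink case (276,272). I choose the grey one. The drawer bay lies between the yellow rails at about (342,224). Next I'll take a close crop.

```bash
python3 - <<'E'
from h import *
import pickle
t,s=pickle.load(open("i.pkl","rb"))
a=np.array(t["pixels"])[:,:,::-1]
p=lambda c:cv2.resize(a[c[1]:c[3],c[0]:c[2]],None,fx=7,fy=7,interpolation=cv2.INTER_CUBIC)
A=p((195,220,250,285));B=p((305,172,410,265))
B=cv2.resize(a[172:265,305:410],None,fx=4,fy=4,interpolation=cv2.INTER_CUBIC)
o=np.zeros((455,810,3),np.uint8);o[:455,:385]=A;o[:372,388:808]=B
cv2.imwrite("pics/c1.png",o[:,:800])
E
```

```text
(no output)
```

View pics/c1.png

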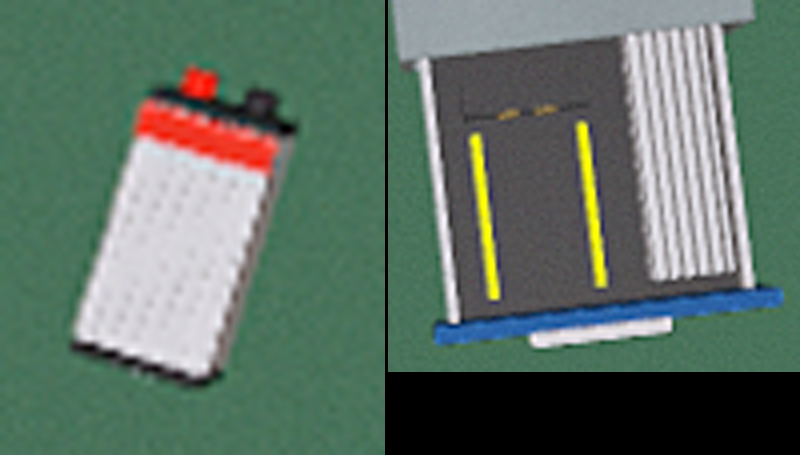

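The crop shows the grey ribbed inverter: its red band and red and black studs are at the top (red stud at crop (200,82)), and the black end plate is at the bottom. The rails, contacts and blue front are clear on the right.

```bash
cat > m.py <<'E'
from h import *
import pickle
t,s=pickle.load(open("i.pkl","rb"))
f=lambda x,y,z:ray(t,(x+.5)/7-.5+195,(y+.5)/7-.5+220,z)
g=lambda x,y,z:ray(t,(x-388+.5)/4-.5+305,(y+.5)/4-.5+172,z)
rl,rr,fl,fr=f(75,347,.042),f(212,382,.042),f(148,93,.042),f(283,127,.042)
for n,v in dict(rl=rl,rr=rr,fl=fl,fr=fr).items():print(n,v.round(4))
d=(fl+fr-rl-rr);yaw=np.arctan2(d[1],d[0]);print("yaw",np.degrees(yaw),"W",np.linalg.norm(rl-rr),np.linalg.norm(fl-fr),"L",np.linalg.norm(d)/2)
c=(rl+rr+fl+fr)/4;print("body c",c)
L1,L0,R1,R0=g(476,133,.028),g(494,300,.028),g(582,123,.028),g(601,288,.028)
print(L1,L0,R1,R0);d2=L1-L0+R1-R0;b=np.arctan2(d2[1],d2[0]);print("bay yaw",np.degrees(b),"len",np.linalg.norm(d2)/2,"gap",np.linalg.norm((L1+L0-R1-R0)/2),"c",(L1+L0+R1+R0)/4)
# front top edge outer z=.083
a1,a2=g(435,342,.083),g(782,301,.083)   # outer-face
print("front",a1,a2,np.linalg.norm(a1-a2),np.degrees(np.arctan2(*(a1-a2)[[0,1]])), "mid",(a1+a2)/2)
E
python3 m.py
```

```text
rl [0.4255 0.3613 0.042 ]
rr [0.4104 0.307  0.042 ]
fl [0.5254 0.331  0.042 ]
fr [0.5106 0.2774 0.042 ]
yaw -16.67868216386273 W 0.05630202084153133 0.05568236346201665 L 0.1043888266755375
body c [0.46797688 0.31917473 0.042     ]
[0.59650567 0.01911379 0.028     ] [0.47857135 0.00960101 0.028     ] [ 0.60170033 -0.05602736  0.028     ] [ 0.4851238  -0.06587707  0.028     ]
bay yaw 4.71994455953103 len 0.11765441261808776 gap 0.07553831166605322 c [ 0.54047529 -0.02329741  0.028     ]
front [0.45400203 0.05197019 0.083     ] [ 0.47565853 -0.18154552  0.083     ] 0.23451777674248675 -5.2985160684902715 mid [ 0.46483028 -0.06478766  0.083     ]
```

```bash
cat > d.py <<'E'
import sys
from h import *
# usage: d.py x y z ydeg(angle of tool y in world)
x,y,z,a=map(float,sys.argv[1:5]);s=ctrl.get_state();M=R.from_rotvec(s["tool_rot"]).as_matrix()
cur=np.degrees(np.arctan2(M[1,1],M[0,1]));tr=-(a-cur)/8
M2=M@R.from_euler('z',-(a-cur),degrees=True).as_matrix()
print("pos",s["position"].round(4),"yang",round(cur,2),"turn",round(tr,3),"shift units",(M2.T@(np.array([x,y,z])-s["position"])/.06).round(3),"f",s["ft_force"].round(1),"grip",round(s["grip_width"],3),"t",s["time"])
E
python3 d.py .468 .319 .17 73.3; python3 -c "
from h import *;import pickle
t,s=pickle.load(open('i.pkl','rb'))
for u,v in((193,245),(189,224),(276,252),(218,178)):print(ray(t,u,v,.042))"
```

```text
pos [0.2547 0.5975 0.2356] yang 66.92 turn -0.797 shift units [-4.74  -3.423  1.098] f [ 0.2 -0.1 -0.1] grip 1.0 t 0.1
[0.49320119 0.39482242 0.042     ]
[0.55195644 0.40546743 0.042     ]
[0.4681     0.16380563 0.042     ]
[0.67909154 0.32269525 0.042     ]
```

>>> send_rows(
  steps=[
    {"turn": -0.8,"grip": 0.82},
    {"tx": -0.4,"ty": -0.3,"tz": 0.1,"grip": 0.82},
    {"tx": -0.6,"ty": -0.43,"tz": 0.14,"grip": 0.82},
    {"tx": -0.6,"ty": -0.43,"tz": 0.14,"grip": 0.82},
    {"tx": -0.6,"ty": -0.43,"tz": 0.14,"grip": 0.82},
    {"tx": -0.6,"ty": -0.43,"tz": 0.14,"grip": 0.82},
    {"tx": -0.6,"ty": -0.43,"tz": 0.14,"grip": 0.82},
    {"tx": -0.6,"ty": -0.43,"tz": 0.14,"grip": 0.82},
    {"tx": -0.5,"ty": -0.4,"tz": 0.1,"grip": 0.82},
    {"tx": -0.24,"ty": -0.15,"tz": 0.06,"grip": 0.82},
    {"grip": 0.82},
    {"grip": 0.82},
  ],
)

```text
validation failed for argument at $.st...
```

```bash
python3 d.py .468 .319 .028 73.3; python3 - <<'E'
from h import *
im=wrist()
import pickle;pickle.dump(im,open("w.pkl","wb"))
save(im,"w1.png",k=1.25)
c,s=np.cos(np.radians(-16.7)),np.sin(np.radians(-16.7))
print([ (proj(im,(.4728+c*x-s*y,.3177+s*x+c*y,.042))).round(0).tolist() for x,y in((-60,27.5),(-60,-27.5),(50,-27.5),(50,27.5)) for x,y in[(x/1e3,y/1e3)]])
E
```

```text
pos [0.2547 0.5975 0.2356] yang 66.92 turn -0.797 shift units [-4.74  -3.419  3.465] f [ 0.2 -0.1 -0.1] grip 1.0 t 0.1
[[220.0, 339.0], [185.0, 342.0], [202.0, 396.0], [235.0, 393.0]]
```

View pics/w1.png

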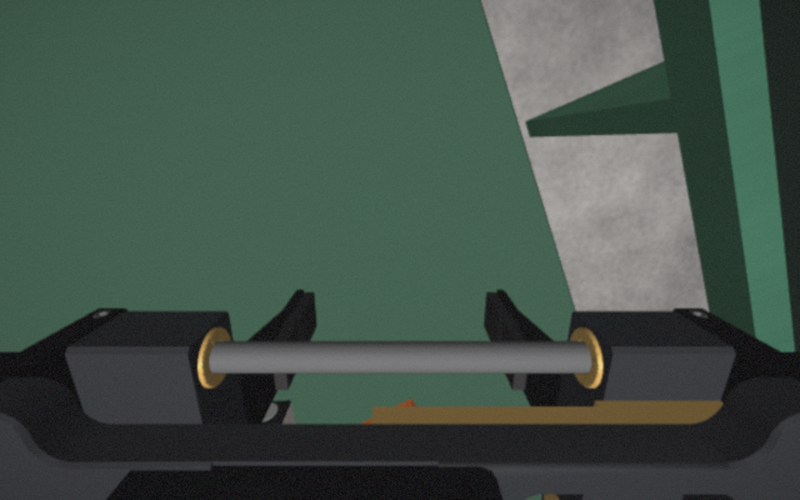

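The move was refused, so the wrist picture shows only the empty bench from the start pose, with the fingers at about (240,310) and (410,310) and the orange case's edge low in the frame. I'll retry with every field filled in.

>>> send_rows(
  steps=[
    {"tx": 0,"ty": 0,"tz": 0,"turn": -0.8,"grip": 0.82},
    {"tx": -0.4,"ty": -0.3,"tz": 0.1,"turn": 0,"grip": 0.82},
    {"tx": -0.6,"ty": -0.43,"tz": 0.14,"turn": 0,"grip": 0.82},
    {"tx": -0.6,"ty": -0.43,"tz": 0.14,"turn": 0,"grip": 0.82},
    {"tx": -0.6,"ty": -0.43,"tz": 0.14,"turn": 0,"grip": 0.82},
    {"tx": -0.6,"ty": -0.43,"tz": 0.14,"turn": 0,"grip": 0.82},
    {"tx": -0.6,"ty": -0.43,"tz": 0.14,"turn": 0,"grip": 0.82},
    {"tx": -0.6,"ty": -0.43,"tz": 0.14,"turn": 0,"grip": 0.82},
    {"tx": -0.5,"ty": -0.4,"tz": 0.1,"turn": 0,"grip": 0.82},
    {"tx": -0.24,"ty": -0.15,"tz": 0.06,"turn": 0,"grip": 0.82},
    {"tx": 0,"ty": 0,"tz": 0,"turn": 0,"grip": 0.82},
  ],
  newtons=25,
)

```text
time: 1.52
position: [0.4684, 0.3188, 0.1703]
tool_rot: [-0.459, -3.107, 0.0]
ft_force: [-0.1, -0.1, 0.1]
grip_width: 0.82
grip_force: 0.0
```

```bash
python3 d.py .468 .319 .028 73.3; python3 - <<'E'
from h import *
im=wrist()
import pickle;pickle.dump(im,open("w.pkl","wb"))
save(im,"w2.png",k=1.25)
c,s=np.cos(np.radians(-16.7)),np.sin(np.radians(-16.7))
print([ (proj(im,(.4728+c*x-s*y,.3177+s*x+c*y,.042))*1.25).round(0).tolist() for x,y in((-.06,.0275),(-.06,-.0275),(.05,-.0275),(.05,.0275))])
E
```

```text
pos [0.4684 0.3188 0.1703] yang 73.21 turn -0.011 shift units [7.000e-03 2.000e-03 2.371e+00] f [-0.1 -0.1  0.1] grip 0.82 t 1.525
[[435.0, 177.0], [364.0, 177.0], [368.0, 305.0], [431.0, 305.0]]
```

View pics/w2.png

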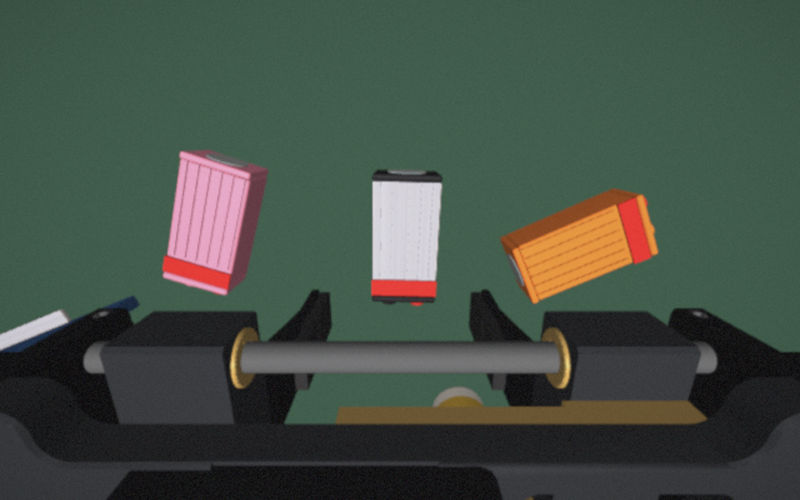

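The wrist view shows the grey inverter centred at about (406,237) between the pink and orange look-alikes, with its red band towards the drawer side. I'll convert its top corners.

```bash
python3 - <<'E'
from h import *
import pickle
im=pickle.load(open("w.pkl","rb"))
q=[ray(im,u/1.25,v/1.25,.042) for u,v in((442,176),(372,176),(371,300),(437,300))]
for p in q:print(p.round(4))
d=q[3]+q[2]-q[0]-q[1];print(sum(q)/4,np.degrees(np.arctan2(d[1],d[0])),np.linalg.norm(d)/2,np.linalg.norm(q[0]-q[1]),np.linalg.norm(q[2]-q[3]))
E
```

```text
[0.4245 0.3668 0.042 ]
[0.4088 0.3146 0.042 ]
[0.5093 0.2808 0.042 ]
[0.5258 0.3358 0.042 ]
[0.46706139 0.3244724  0.042     ] -17.78897675187835 0.10596610745285627 0.05449291527729148 0.057376634015410086
```

>>> send_rows(
  steps=[
    {"tx": 0,"ty": 0.06,"tz": 0.3,"turn": 0.05,"grip": 0.82},
    {"tx": 0,"ty": 0,"tz": 0.5,"turn": 0,"grip": 0.82},
    {"tx": 0,"ty": 0,"tz": 0.6,"turn": 0,"grip": 0.82},
    {"tx": 0,"ty": 0,"tz": 0.5,"turn": 0,"grip": 0.82},
    {"tx": 0,"ty": 0,"tz": 0.3,"turn": 0,"grip": 0.82},
    {"tx": 0,"ty": 0,"tz": 0.15,"turn": 0,"grip": 0.82},
    {"tx": 0,"ty": 0,"tz": 0,"turn": 0,"grip": 0.82},
    {"tx": 0,"ty": 0,"tz": 0,"turn": 0,"grip": 0.82},
  ],
  newtons=25,
)

```text
time: 2.58
position: [0.47, 0.3234, 0.0307]
tool_rot: [0.466, 3.105, 0.003]
ft_force: [-0.5, -0.8, -0.2]
grip_width: 0.82
grip_force: 0.0
```

>>> send_rows(
  steps=[
    {"tx": 0,"ty": 0,"tz": 0,"turn": 0,"grip": 0.7},
    {"tx": 0,"ty": 0,"tz": 0,"turn": 0,"grip": 0.55},
    {"tx": 0,"ty": 0,"tz": 0,"turn": 0,"grip": 0.5},
    {"tx": 0,"ty": 0,"tz": 0,"turn": 0,"grip": 0.5},
    {"tx": 0,"ty": 0,"tz": 0,"turn": 0,"grip": 0.5},
    {"tx": 0,"ty": 0,"tz": 0,"turn": 0,"grip": 0.5},
  ],
  newtons=25,
)

```text
time: 3.32
position: [0.4695, 0.3228, 0.0301]
tool_rot: [0.467, 3.106, 0.001]
ft_force: [-1.5, 0.3, 5.6]
grip_width: 0.631
grip_force: 24.9
```

>>> send_rows(
  steps=[
    {"tx": 0,"ty": 0,"tz": -0.15,"turn": 0,"grip": 0.5},
    {"tx": 0,"ty": 0,"tz": -0.3,"turn": 0,"grip": 0.5},
    {"tx": 0,"ty": 0,"tz": -0.5,"turn": 0,"grip": 0.5},
    {"tx": 0,"ty": 0,"tz": -0.6,"turn": 0,"grip": 0.5},
    {"tx": 0,"ty": 0,"tz": -0.5,"turn": 0,"grip": 0.5},
    {"tx": 0,"ty": 0,"tz": -0.25,"turn": -0.4,"grip": 0.5},
    {"tx": 0,"ty": 0,"tz": 0,"turn": -0.8,"grip": 0.5},
    {"tx": 0,"ty": 0,"tz": 0,"turn": -0.8,"grip": 0.5},
    {"tx": 0,"ty": 0,"tz": 0,"turn": -0.6,"grip": 0.5},
    {"tx": 0,"ty": 0,"tz": 0,"turn": -0.2,"grip": 0.5},
    {"tx": 0,"ty": 0,"tz": 0,"turn": 0,"grip": 0.5},
  ],
  newtons=30,
)

```text
time: 4.7
position: [0.4691, 0.3226, 0.1678]
tool_rot: [-0.144, 3.138, 0.0]
ft_force: [-0.0, -0.1, -3.7]
grip_width: 0.628
grip_force: 29.9
```

```bash
python3 d.py .539 -.0235 .17 95
```

```text
pos [0.4691 0.3226 0.1678] yang 95.27 turn 0.034 shift units [-0.657 -5.848 -0.037] f [-0.  -0.1 -3.7] grip 0.628 t 4.7
```

>>> send_rows(
  steps=[
    {"tx": -0.04,"ty": -0.35,"tz": 0,"turn": 0.03,"grip": 0.5},
    {"tx": -0.07,"ty": -0.6,"tz": 0,"turn": 0,"grip": 0.5},
    {"tx": -0.08,"ty": -0.7,"tz": 0,"turn": 0,"grip": 0.5},
    {"tx": -0.08,"ty": -0.7,"tz": 0,"turn": 0,"grip": 0.5},
    {"tx": -0.08,"ty": -0.7,"tz": 0,"turn": 0,"grip": 0.5},
    {"tx": -0.08,"ty": -0.7,"tz": 0,"turn": 0,"grip": 0.5},
    {"tx": -0.08,"ty": -0.7,"tz": 0,"turn": 0,"grip": 0.5},
    {"tx": -0.08,"ty": -0.7,"tz": 0,"turn": 0,"grip": 0.5},
    {"tx": -0.05,"ty": -0.5,"tz": 0,"turn": 0,"grip": 0.5},
    {"tx": -0.02,"ty": -0.2,"tz": 0,"turn": 0,"grip": 0.5},
    {"tx": 0,"ty": 0,"tz": 0,"turn": 0,"grip": 0.5},
    {"tx": 0,"ty": 0,"tz": 0,"turn": 0,"grip": 0.5},
  ],
)

```text
time: 6.2
position: [0.5396, -0.0216, 0.1675]
tool_rot: [0.142, -3.138, -0.002]
ft_force: [0.0, 0.2, -3.9]
grip_width: 0.628
grip_force: 29.9
```

```bash
python3 d.py .539 -.0235 .05 95; python3 - <<'E'
from h import *
import pickle
im=wrist();pickle.dump(im,open("w3.pkl","wb"))
save(im,"w3.png",k=1.25)
E
```

```text
pos [ 0.5396 -0.0216  0.1675] yang 95.2 turn 0.025 shift units [ 0.012 -0.032  1.958] f [ 0.   0.2 -3.9] grip 0.628 t 6.2
```

View pics/w3.png

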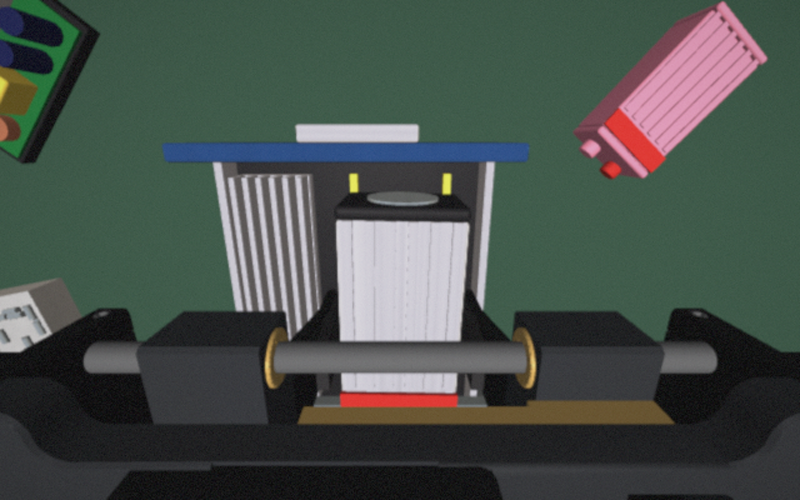

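The wrist view shows the held inverter square to the drawer. Its rear plate runs from (336,210) to (470,210). The rail front ends are near (353,175) and (447,175), and the blue panel's outer top edge is at row 144, columns 164 to 528.

```bash
python3 - <<'E'
from h import *
import pickle
im=pickle.load(open("w3.pkl","rb"))
r=lambda u,v,z:ray(im,u/1.25,v/1.25,z)
b=np.radians(5);ex=np.array([np.cos(b),np.sin(b),0]);ey=np.array([-np.sin(b),np.cos(b),0])
T=np.array([.5396,-.0216,0])
F=lambda n,p:print(n,p.round(4),"rel tool x,y",round((p-T)@ex,4),round((p-T)@ey,4))
A,B=r(164,144,.083),r(528,144,.083);F("pl",A);F("pr",B);F("mid",(A+B)/2);print(np.linalg.norm(A-B),np.degrees(np.arctan2(-(B-A)[0],(B-A)[1])))
F("pinner",r(346,161,.083))
c,d=r(353,174,.028),r(447,174,.028);F("rail",c);F("rail",d);print(np.linalg.norm(c-d))
p=(A+B)/2+.082*ex+.035*ey;F("bay from panel",p);F("bay y from rails",(c+d)/2+.0575*ex)
F("inv rl",r(336,210,.179));F("inv rr",r(470,210,.179))
K=np.array(im["cam_to_world"]);print(K[:3,3].round(3),K[:3,2].round(2))
E
```

```text
pl [ 0.4736 -0.1783  0.083 ] rel tool x,y -0.0794 -0.1503
pr [0.4524 0.053  0.083 ] rel tool x,y -0.0804 0.0819
mid [ 0.463  -0.0627  0.083 ] rel tool x,y -0.0799 -0.0342
0.23218246341063062 5.249203390959399
pinner [ 0.4735 -0.0622  0.083 ] rel tool x,y -0.0694 -0.0347
rail [ 0.487 -0.064  0.028] rel tool x,y -0.0561 -0.0376
rail [0.48   0.0117 0.028 ] rel tool x,y -0.0565 0.0384
0.07601499755424024
bay from panel [ 0.5416 -0.0206  0.083 ] rel tool x,y 0.0021 0.0008
bay y from rails [ 0.5408 -0.0211  0.028 ] rel tool x,y 0.0012 0.0004
inv rl [ 0.4861 -0.0516  0.179 ] rel tool x,y -0.0559 -0.0252
inv rr [0.4813 0.0013 0.179 ] rel tool x,y -0.0561 0.0279
[ 0.458 -0.029  0.316] [ 0.3   0.03 -0.95]
```

>>> send_rows(
  steps=[
    {"tx": 0,"ty": 0,"tz": 0.2,"turn": 0,"grip": 0.5},
    {"tx": 0,"ty": 0,"tz": 0.35,"turn": 0,"grip": 0.5},
    {"tx": 0,"ty": 0,"tz": 0.4,"turn": 0,"grip": 0.5},
    {"tx": 0,"ty": 0,"tz": 0.35,"turn": 0,"grip": 0.5},
    {"tx": 0,"ty": 0,"tz": 0.25,"turn": 0,"grip": 0.5},
    {"tx": 0,"ty": 0,"tz": 0.15,"turn": 0,"grip": 0.5},
    {"tx": 0,"ty": 0,"tz": 0.1,"turn": 0,"grip": 0.5},
    {"tx": 0,"ty": 0,"tz": 0.06,"turn": 0,"grip": 0.5},
    {"tx": 0,"ty": 0,"tz": 0,"turn": 0,"grip": 0.5},
    {"tx": 0,"ty": 0,"tz": 0,"turn": 0,"grip": 0.5},
  ],
)

```text
time: 7.5
position: [0.5403, -0.0234, 0.0565]
tool_rot: [-0.139, 3.137, 0.0]
ft_force: [1.1, 0.3, -3.3]
grip_width: 0.63
grip_force: 29.9
```

```bash
python3 d.py .5396 -.0216 .05 95.2
```

```text
pos [ 0.5403 -0.0234  0.0565] yang 95.08 turn -0.015 shift units [0.009 0.032 0.108] f [ 1.1  0.3 -3.3] grip 0.63 t 7.5
```

>>> send_rows(
  steps=[
    {"tx": 0,"ty": 0.03,"tz": 0.02,"turn": 0,"grip": 0.5},
    {"tx": 0,"ty": 0,"tz": 0.02,"turn": 0,"grip": 0.5},
    {"tx": 0,"ty": 0,"tz": 0.02,"turn": 0,"grip": 0.5},
    {"tx": 0,"ty": 0,"tz": 0.02,"turn": 0,"grip": 0.5},
    {"tx": 0,"ty": 0,"tz": 0,"turn": 0,"grip": 0.5},
    {"tx": 0,"ty": 0,"tz": 0,"turn": 0,"grip": 0.5},
  ],
)

```text
time: 8.25
position: [0.5398, -0.0216, 0.0512]
tool_rot: [-0.139, 3.138, 0.0]
ft_force: [0.3, -0.5, -4.8]
grip_width: 0.633
grip_force: 29.9
```

>>> send_rows(
  steps=[
    {"tx": 0,"ty": 0,"tz": 0.012,"turn": 0,"grip": 0.5},
    {"tx": 0,"ty": 0,"tz": 0.012,"turn": 0,"grip": 0.5},
    {"tx": 0,"ty": 0,"tz": 0,"turn": 0,"grip": 0.5},
    {"tx": 0,"ty": 0,"tz": 0,"turn": 0,"grip": 0.5},
  ],
)

```text
time: 8.75
position: [0.5398, -0.0216, 0.0501]
tool_rot: [-0.139, 3.138, 0.0]
ft_force: [-1.5, 0.8, 0.4]
grip_width: 0.63
grip_force: 29.9
```

>>> send_rows(
  steps=[
    {"tx": 0,"ty": 0,"tz": 0.01,"turn": 0,"grip": 0.5},
    {"tx": 0,"ty": 0,"tz": 0,"turn": 0,"grip": 0.5},
    {"tx": 0,"ty": 0,"tz": 0,"turn": 0,"grip": 0.5},
  ],
)

```text
time: 9.12
position: [0.5406, -0.0215, 0.05]
tool_rot: [-0.139, 3.137, 0.0]
ft_force: [-1.5, 0.1, 5.8]
grip_width: 0.63
grip_force: 29.9
```

>>> send_rows(
  steps=[
    {"tx": 0,"ty": 0,"tz": 0,"turn": 0,"grip": 0.64},
    {"tx": 0,"ty": 0,"tz": 0,"turn": 0,"grip": 0.68},
    {"tx": 0,"ty": 0,"tz": 0,"turn": 0,"grip": 0.75},
    {"tx": 0,"ty": 0,"tz": 0,"turn": 0,"grip": 0.82},
    {"tx": 0,"ty": 0,"tz": 0,"turn": 0,"grip": 0.82},
    {"tx": 0,"ty": 0,"tz": 0,"turn": 0,"grip": 0.82},
  ],
)

```text
time: 9.88
position: [0.5397, -0.0216, 0.0491]
tool_rot: [0.139, -3.138, -0.0]
ft_force: [0.7, 0.1, 0.5]
grip_width: 0.815
grip_force: 0.0
```

>>> send_rows(
  steps=[
    {"tx": 0,"ty": 0,"tz": -0.15,"turn": 0,"grip": 0.82},
    {"tx": 0,"ty": 0,"tz": -0.3,"turn": 0,"grip": 0.82},
    {"tx": 0,"ty": 0,"tz": -0.4,"turn": 0,"grip": 0.82},
    {"tx": 0,"ty": 0,"tz": -0.5,"turn": 0,"grip": 0.82},
    {"tx": 0,"ty": 0,"tz": -0.5,"turn": 0,"grip": 0.82},
    {"tx": 0,"ty": 0,"tz": -0.2,"turn": 0,"grip": 0.82},
    {"tx": 0,"ty": 0,"tz": 0,"turn": 0,"grip": 0.82},
  ],
)

```text
time: 10.75
position: [0.5403, -0.0216, 0.1732]
tool_rot: [-0.139, 3.136, 0.001]
ft_force: [0.6, -0.3, -0.2]
grip_width: 0.82
grip_force: 0.0
```

```bash
python3 d.py .425 -.055 .06 95.2; python3 - <<'E'
from h import *
im=wrist();save(im,"w4.png",k=1.25)
E
```

```text
pos [ 0.5403 -0.0216  0.1732] yang 95.08 turn -0.015 shift units [ 1.968 -0.381  1.883] f [ 0.6 -0.3 -0.2] grip 0.82 t 10.75
```

View pics/w4.png

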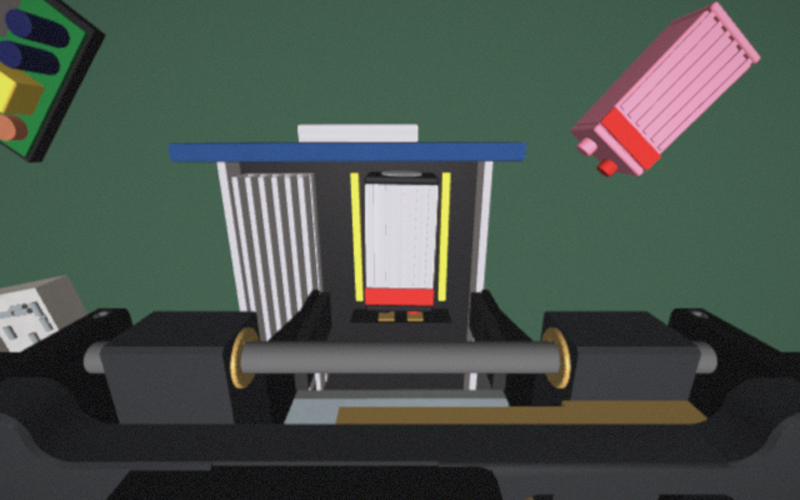

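The inverter lies square and flat between the rails at about (400,240), with its studs facing the brass contacts at (387,316) and (415,316). Next I'll move in front of the panel with the fingers shut.

>>> send_rows(
  steps=[
    {"tx": 0.2,"ty": -0.06,"tz": 0,"turn": 0,"grip": 0.4},
    {"tx": 0.4,"ty": -0.12,"tz": 0,"turn": 0,"grip": 0},
    {"tx": 0.5,"ty": -0.16,"tz": 0,"turn": 0,"grip": 0},
    {"tx": 0.5,"ty": -0.16,"tz": 0,"turn": 0,"grip": 0},
    {"tx": 0.3,"ty": -0.09,"tz": 0,"turn": 0,"grip": 0},
    {"tx": 0,"ty": 0,"tz": 0.1,"turn": 0,"grip": 0},
    {"tx": 0,"ty": 0,"tz": 0,"turn": 0,"grip": 0},
  ],
  newtons=15,
)

```text
time: 11.68
position: [0.4289, -0.0667, 0.1651]
tool_rot: [0.14, -3.137, -0.0]
ft_force: [0.5, 0.3, 1.0]
grip_width: 0.109
grip_force: 0.0
```

```bash
python3 d.py .43 -.066 .07 95.2
```

```text
pos [ 0.4289 -0.0667  0.1651] yang 95.09 turn -0.013 shift units [-0.022  0.01   1.586] f [0.5 0.3 1. ] grip 0.109 t 11.675
```

>>> send_rows(
  steps=[
    {"tx": 0,"ty": 0,"tz": 0.25,"turn": 0,"grip": 0},
    {"tx": 0,"ty": 0,"tz": 0.4,"turn": 0,"grip": 0},
    {"tx": 0,"ty": 0,"tz": 0.4,"turn": 0,"grip": 0},
    {"tx": 0,"ty": 0,"tz": 0.35,"turn": 0,"grip": 0},
    {"tx": 0,"ty": 0,"tz": 0.18,"turn": 0,"grip": 0},
    {"tx": 0,"ty": 0,"tz": 0,"turn": 0,"grip": 0},
    {"tx": 0,"ty": 0,"tz": 0,"turn": 0,"grip": 0},
  ],
)

```text
time: 12.55
position: [0.4299, -0.067, 0.0718]
tool_rot: [-0.139, 3.137, -0.0]
ft_force: [-0.1, -0.2, -0.0]
grip_width: 0.002
grip_force: 0.0
```

>>> send_rows(
  steps=[
    {"tx": -0.06,"ty": 0,"tz": 0,"turn": 0,"grip": 0},
    {"tx": -0.06,"ty": 0,"tz": 0,"turn": 0,"grip": 0},
    {"tx": -0.05,"ty": 0,"tz": 0,"turn": 0,"grip": 0},
    {"tx": -0.05,"ty": 0,"tz": 0,"turn": 0,"grip": 0},
    {"tx": -0.05,"ty": 0,"tz": 0,"turn": 0,"grip": 0},
    {"tx": -0.05,"ty": 0,"tz": 0,"turn": 0,"grip": 0},
    {"tx": -0.05,"ty": 0,"tz": 0,"turn": 0,"grip": 0},
    {"tx": -0.05,"ty": 0,"tz": 0,"turn": 0,"grip": 0},
    {"tx": -0.05,"ty": 0,"tz": 0,"turn": 0,"grip": 0},
  ],
)

```text
time: 13.68
position: [0.4571, -0.0645, 0.0712]
tool_rot: [0.139, -3.138, -0.0]
ft_force: [-1.6, -0.4, 0.8]
grip_width: 0.003
grip_force: 0.8
```

>>> send_rows(
  steps=[
    {"tx": -0.06,"ty": 0,"tz": 0,"turn": 0,"grip": 0},
    {"tx": -0.07,"ty": 0,"tz": 0,"turn": 0,"grip": 0},
    {"tx": -0.08,"ty": 0,"tz": 0,"turn": 0,"grip": 0},
    {"tx": -0.08,"ty": 0,"tz": 0,"turn": 0,"grip": 0},
    {"tx": -0.08,"ty": 0,"tz": 0,"turn": 0,"grip": 0},
    {"tx": -0.08,"ty": 0,"tz": 0,"turn": 0,"grip": 0},
    {"tx": -0.08,"ty": 0,"tz": 0,"turn": 0,"grip": 0},
    {"tx": -0.08,"ty": 0,"tz": 0,"turn": 0,"grip": 0},
    {"tx": -0.08,"ty": 0,"tz": 0,"turn": 0,"grip": 0},
    {"tx": -0.08,"ty": 0,"tz": 0,"turn": 0,"grip": 0},
    {"tx": -0.08,"ty": 0,"tz": 0,"turn": 0,"grip": 0},
    {"tx": -0.08,"ty": 0,"tz": 0,"turn": 0,"grip": 0},
  ],
)

```text
time: 15.18
position: [0.5133, -0.0594, 0.0713]
tool_rot: [-0.139, 3.138, 0.0]
ft_force: [-1.1, -0.3, -1.3]
grip_width: 0.007
grip_force: 0.9
```

>>> send_rows(
  steps=[
    {"tx": -0.08,"ty": 0,"tz": 0,"turn": 0,"grip": 0},
    {"tx": -0.08,"ty": 0,"tz": 0,"turn": 0,"grip": 0},
    {"tx": -0.08,"ty": 0,"tz": 0,"turn": 0,"grip": 0},
    {"tx": -0.08,"ty": 0,"tz": 0,"turn": 0,"grip": 0},
    {"tx": -0.08,"ty": 0,"tz": 0,"turn": 0,"grip": 0},
    {"tx": -0.08,"ty": 0,"tz": 0,"turn": 0,"grip": 0},
    {"tx": -0.08,"ty": 0,"tz": 0,"turn": 0,"grip": 0},
    {"tx": -0.08,"ty": 0,"tz": 0,"turn": 0,"grip": 0},
    {"tx": -0.08,"ty": 0,"tz": 0,"turn": 0,"grip": 0},
    {"tx": -0.08,"ty": 0,"tz": 0,"turn": 0,"grip": 0},
    {"tx": -0.08,"ty": 0,"tz": 0,"turn": 0,"grip": 0},
    {"tx": -0.08,"ty": 0,"tz": 0,"turn": 0,"grip": 0},
  ],
)

```text
time: 16.68
position: [0.5707, -0.0543, 0.0714]
tool_rot: [-0.139, 3.138, 0.0]
ft_force: [-1.4, 1.4, 0.5]
grip_width: 0.003
grip_force: 0.9
```

```bash
python3 d.py .62 -.05 .07 95.2; python3 - <<'E'
from h import *
t=ctrl.get_image("top")
save(t,"t2.png",(280,60,420,270),2.8)
E
```

```text
pos [ 0.5707 -0.0543  0.0714] yang 95.09 turn -0.014 shift units [-0.825 -0.002  0.023] f [-1.4  1.4  0.5] grip 0.003 t 16.675
```

View pics/t2.png

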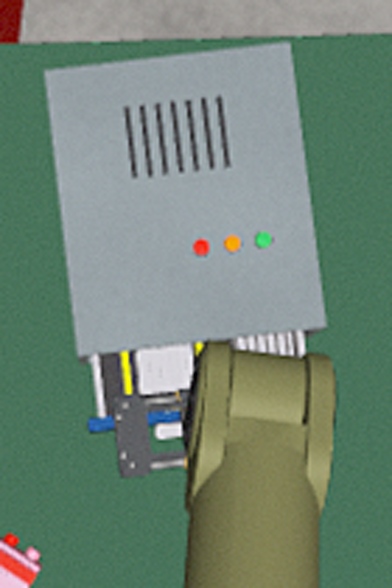

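The push is under way: the blue panel is at about (100,425) in the crop, the cabinet's front edge runs from (78,355) to (325,328), and the inverter is in place between the rails.

```bash
python3 - <<'E'
from h import *
import pickle
t,_=pickle.load(open("i.pkl","rb"))
g=lambda x,y,z:ray(t,(x+.5)/2.8-.5+280,(y+.5)/2.8-.5+60,z)
a,b=g(78,356,.095),g(326,328,.095);m=(a+b)/2
p=g(88,432,.083);q=g(88,418,.083)
ex=np.array([np.cos(.0905),np.sin(.0905),0])
print(a,b,np.linalg.norm(a-b),"front",m@ex,"panel out",p@ex,"in",q@ex,"tcp",np.array([.5707,-.0543,0])@ex)
E
```

```text
[0.64281768 0.07092423 0.095     ] [ 0.66369092 -0.16717075  0.095     ] 0.23900818666703774 front 0.646231755199392 panel out 0.5735707032048682 in 0.5869886982814717 tcp 0.5634570621112475
```

>>> send_rows(
  steps=[
    {"tx": -0.08,"ty": 0,"tz": 0,"turn": 0,"grip": 0},
    {"tx": -0.08,"ty": 0,"tz": 0,"turn": 0,"grip": 0},
    {"tx": -0.08,"ty": 0,"tz": 0,"turn": 0,"grip": 0},
    {"tx": -0.08,"ty": 0,"tz": 0,"turn": 0,"grip": 0},
    {"tx": -0.08,"ty": 0,"tz": 0,"turn": 0,"grip": 0},
    {"tx": -0.08,"ty": 0,"tz": 0,"turn": 0,"grip": 0},
    {"tx": -0.07,"ty": 0,"tz": 0,"turn": 0,"grip": 0},
    {"tx": -0.06,"ty": 0,"tz": 0,"turn": 0,"grip": 0},
  ],
)

```text
time: 17.73
position: [0.6071, -0.0514, 0.0713]
tool_rot: [-0.139, 3.138, -0.0]
ft_force: [-1.4, 0.2, 1.5]
grip_width: 0.002
grip_force: 0.8
```

>>> send_rows(
  steps=[
    {"tx": -0.05,"ty": 0,"tz": 0,"turn": 0,"grip": 0},
    {"tx": -0.05,"ty": 0,"tz": 0,"turn": 0,"grip": 0},
    {"tx": -0.05,"ty": 0,"tz": 0,"turn": 0,"grip": 0},
    {"tx": -0.04,"ty": 0,"tz": 0,"turn": 0,"grip": 0},
  ],
)

```text
time: 18.23
position: [0.6158, -0.0505, 0.0711]
tool_rot: [0.138, -3.133, -0.001]
ft_force: [-8.7, -0.6, 6.6]
grip_width: 0.007
grip_force: 4.2
```

>>> send_rows(
  steps=[
    {"tx": -0.04,"ty": 0,"tz": 0,"turn": 0,"grip": 0},
    {"tx": -0.04,"ty": 0,"tz": 0,"turn": 0,"grip": 0},
    {"tx": -0.04,"ty": 0,"tz": 0,"turn": 0,"grip": 0},
    {"tx": -0.04,"ty": 0,"tz": 0,"turn": 0,"grip": 0},
  ],
)

```text
time: 18.73
position: [0.6287, -0.049, 0.0714]
tool_rot: [-0.139, 3.137, 0.0]
ft_force: [0.8, -0.4, -0.1]
grip_width: 0.005
grip_force: 0.0
```

>>> send_rows(
  steps=[
    {"tx": -0.03,"ty": 0,"tz": 0,"turn": 0,"grip": 0},
    {"tx": -0.02,"ty": 0,"tz": 0,"turn": 0,"grip": 0},
    {"tx": -0.02,"ty": 0,"tz": 0,"turn": 0,"grip": 0},
  ],
)

```text
time: 19.1
position: [0.6307, -0.0488, 0.0712]
tool_rot: [0.139, -3.136, -0.001]
ft_force: [-5.7, 0.1, 4.5]
grip_width: 0.001
grip_force: 3.1
```

>>> send_rows(
  steps=[
    {"tx": -0.03,"ty": 0,"tz": 0,"turn": 0,"grip": 0},
    {"tx": 0,"ty": 0,"tz": 0,"turn": 0,"grip": 0},
  ],
)

```text
time: 19.35
position: [0.6308, -0.0488, 0.071]
tool_rot: [0.139, -3.132, -0.002]
ft_force: [-9.2, 0.0, 6.7]
grip_width: 0.006
grip_force: 4.6
```

It's against the end stop, so I'll back off and lift clear.

>>> send_rows(
  steps=[
    {"tx": 0.1,"ty": 0,"tz": 0,"turn": 0,"grip": 0},
    {"tx": 0.3,"ty": 0,"tz": 0,"turn": 0,"grip": 0},
    {"tx": 0.6,"ty": 0,"tz": 0,"turn": 0,"grip": 0},
    {"tx": 0.7,"ty": 0,"tz": 0,"turn": 0,"grip": 0},
    {"tx": 0.6,"ty": 0,"tz": -0.2,"turn": 0,"grip": 0},
    {"tx": 0.3,"ty": 0,"tz": -0.5,"turn": 0,"grip": 0},
    {"tx": 0,"ty": 0,"tz": -0.6,"turn": 0,"grip": 0},
    {"tx": 0,"ty": 0,"tz": -0.6,"turn": 0,"grip": 0},
    {"tx": 0,"ty": 0,"tz": -0.3,"turn": 0,"grip": 0},
    {"tx": 0,"ty": 0,"tz": 0,"turn": 0,"grip": 0},
  ],
)

```text
time: 20.6
position: [0.4797, -0.0627, 0.2049]
tool_rot: [-0.139, 3.134, 0.0]
ft_force: [-0.9, 0.3, -0.7]
grip_width: 0.003
grip_force: 0.0
```

```bash
python3 - <<'E'
from h import *
t=ctrl.get_image("top");s=ctrl.get_image("scene")
a=np.array(t["pixels"])[60:310,130:500,::-1];b=np.array(s["pixels"])[120:330,180:480,::-1]
o=np.zeros((520,800,3),np.uint8);A=cv2.resize(a,(400,270));o[:270,:400]=A
B=cv2.resize(b,(400,280));o[:280,400:]=B
C=cv2.resize(np.array(t["pixels"])[150:220,300:410,::-1],(377,240),interpolation=cv2.INTER_CUBIC);o[280:520,:377]=C
cv2.imwrite("pics/end.png",o)
E
```

```text
(no output)
```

View pics/end.png

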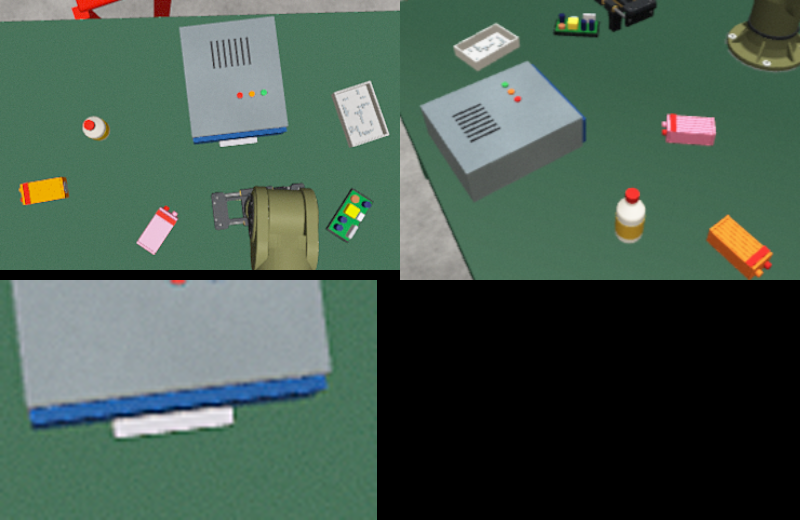

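The drawer is fully shut: the blue panel sits flush along the cabinet front, from (30,415) to (325,385) in the lower crop. The bystanders haven't moved and the arm is clear.

```bash
python3 -c "
from bench import ctrl
print(ctrl.close_job())"
```

```text
the job is handed in; nothing more can be done
None
```

The inverter lies flat in the bay between the guide rails, terminals towards the contacts; the drawer is pushed past its detent and fully shut, nothing else on the bench was moved, and the job was handed in at about 21 s of the 58 s allowed.

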